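# Load the reagent tray

### The arm

A 6-joint arm with a two-finger parallel gripper is mounted at the origin on a cart in front of the work surface, level with it; the furniture and walls round the work are solid. World frame = base frame: x ahead of the robot, y to its left, z up, the work surface at z = 0. Lengths are in m, angles in rad, forces in N, time in s.
With the tool pointing down it reaches from about 0.375 to 0.9 m from the base axis. Payload 3.1 kg.
Tool frame: the origin (TCP) lies between the finger pads; the fingertips stand 11 mm ahead of it and the grasp point (between the pads) lies 8 mm behind it; z points along the fingers, y is the line along which they close (so a half turn about z gives the same grasp; the last joint's range is limited). The gripper opens to 87 mm and grips with 3 to 60 N. Pads are 19 mm wide; open, the fingers measure 117 mm over their backs; the gripper's body (75 mm by 190 mm) begins 51 mm behind the grasp point.
Start: joints at [1.117, 0.527, 1.433, -0, 1.181, -0.178], TCP at [0.17, 0.601, 0.234] pointing down, gripper open.
Joint ranges: [-3.08, 3.08], [-0.75, 2.2], [0.22, 2.44], [-1.43, 4.57], [0, 2.65], [-2.85, 2.85]. Speed limits (rad/s): [2.79, 2.79, 3.14, 3.14, 3.14, 3.14].

### API

Orientations are given as a unit quaternion [x, y, z, w].
In Python, from rig import robot gives the robot as it stands.
- The arm moves only by the tool move_arm, never from a script. Its argument "moves" is text: rows parted by semicolons, each of 7 numbers parted by spaces: the shift along the tool's x, y, z in units of 100 mm (1.0 is 100 mm), then the turn, a rotation vector about the tool's x, y, z in units of 90 degrees (1.0 is 90 degrees), then the opening, from 0 (shut) to 1 (fully open). A call has 1 to 12 rows; each row is the pose to reach, as a shift and turn from the pose commanded when the call began, along the tool's axes at that moment; what a row does not reach only later rows make up. A row lasts 1/10 s, in which the tool goes at most 50 mm and 8.59 degrees, less where a joint would pass 70% of its speed; a pose out of reach is approached as far as the arm can. A call with a number of a shift or a turn outside -1 to 1 is refused whole. A call with a gripper value outside its range is refused whole. The fingers move at their own pace and stop on an object; "squeeze" is the grip in N (left out, the last holds). Time passes only in rows, so rows that repeat a pose let the fingers close. It gives the time, the measured TCP pose, the force, the opening and the grip force at its end, in the units of the state.
- robot.get_obs(): the state, without advancing time (a new reading comes with each control period).
- robot.camera(name): name is "scene" or "side" or "wrist"; returns a dict with "image" (384x512x3 uint8, red, green, blue), "intrinsics" (3x3 intrinsics, pixels), "extrinsics" (4x4, takes a point from world to camera coordinates). Camera axes: x right, y up, looking along -z (the intrinsics and any distortion apply to the point x, -y, -z); pixel columns grow to the right and rows downward; lengths in m; the calibration is good to about 2 mm. A picture is of the moment at which its call begins. There is no depth.
- robot.hand_in(): hands the job in; it is judged then, once.
The state is a dict: "time": time; "q": joint angles; "joint_velocities": joint speeds; "joint_torque": joint torques, N m; "position": TCP position; "tool_rot": TCP orientation; "ft_force": force on the tool from outside, world axes, zero at the start; "moment": the same for the moment, N m; "grip_width": finger opening in m; "grip_force": force on a finger pad.
Only numpy, scipy, OpenCV 4.12 (cv2) and the standard library are available. Lean on these libraries where they do the work, as an engineer would, in place of code of your own. Each camera call takes 0.05 s, during which the arm holds its last target. There are 200 camera calls.

### The job

Load the grey-block reagent tray for the next run: stand the large bottle, the small bottle and the sample pot each in the round well made for its size, put the square black adapter sleeve into the square well, bore upward, and stand the screw-cap tube in the sleeve. Each must end upright on the bottom of its own well, let go; do not let anything fall over, and leave the bench timer where it is.

Things in the scene. Friction and masses are not known exactly. Their poses are not given: they have to be found in the camera images.
- large_bottle_mid (a point): The large bottle: round, white, red screw cap (cap 37 mm across, top 17 mm), body 61 mm in diameter straight up to 80 mm, then a sloping shoulder to 107 mm; 125 mm tall, about 0.17 kg, stands loose on the worktop. This point is on its axis, 62.5 mm above its underside; z is its axis, up.
- small_bottle_mid (a point): The small bottle: same shape as the large one, body 47 mm in diameter straight up to 55 mm, then a sloping shoulder to 75 mm, cap 29 mm across (top 12 mm); 88 mm tall, about 0.13 kg, loose. This point is on its axis, 44 mm above its underside; z is its axis, up.
- pot_mid (a point): The sample pot: a white screw-cap pot, 46 mm tall, body 26 mm in diameter, yellow cap 29 mm across (top 12 mm), about 0.02 kg, loose. This point is on its axis, 23 mm above its underside; z is its axis, up.
- tube_mid (a point): The screw-cap tube: a clear 50 ml tube, body 29 mm in diameter, blue cap 34 mm across (top 14 mm), 114 mm tall, about 0.03 kg, stands loose on its end. This point is on its axis, 57 mm above its underside; z is its axis, up.
- sleeve_mid (a point): The adapter sleeve: a plain black plastic block, 48 by 48 mm and 60 mm tall, with an upright round bore 35 mm in diameter and 56 mm deep (4 mm floor), mouth bevelled by 3 mm; about 0.09 kg, loose, bore upward. This point is its centre, 30 mm above its underside; x and y run across its flat sides, z is up. The tube stands in its bore: the tube's underside then is 26 mm below this point and its middle 31 mm above.
- nest_large_floor (a point): Nest with the largest round well, 69 mm in diameter, 24 mm deep: for the large bottle. It is an 87 mm square, 30 mm high grey block with a screw in each corner, one of four that stand 2 by 2 at 90 mm pitch, in an order that changes, on a shallow 190 mm square aluminium tray (low 16 mm lip; block tops 38 mm above the worktop). The well's mouth has a 3 mm bevel. This point is the centre of the well's floor; x and y run along the block's sides, z is up.
- nest_small_floor (a point): Nest with the middle round well, 55 mm in diameter, 24 mm deep: for the small bottle. Same block as nest_large_floor otherwise. This point is the centre of the well's floor; axes alike.
- nest_pot_floor (a point): Nest with the smallest round well, 37 mm in diameter, only 12 mm deep: for the sample pot. Same block as nest_large_floor otherwise. This point is the centre of the well's floor; axes alike.
- nest_square_floor (a point): Nest with the square well, 56 by 56 mm, sides parallel to the block's, 24 mm deep: for the adapter sleeve. Same block as nest_large_floor otherwise. This point is the centre of the well's floor; axes alike.
- timer_mid (a point): The bench timer, a bystander: a flat white box 66 by 66 by 16 mm lying loose among the things. This point is its centre, 8 mm above the worktop.
Not all that is in view belongs to the job. What is shaped like the part that bears large_bottle_mid but turquoise is not meant.

How it is judged:
At the end, for the whole second after the job is handed in: Large bottle, small bottle and pot each stand in the round well of their size, the sleeve in the square well and the tube in the sleeve: each within 10 mm of its well's axis, within 6 mm of resting on its floor, less than 0.2 rad from upright, at rest; the timer lies within 30 mm of where it was (horizontal distance between large_bottle_mid and nest_large_floor below 0.01 m and z of large_bottle_mid in the frame of nest_large_floor between 0.0565 and 0.0685 m and angle between each of large_bottle_mid, small_bottle_mid, pot_mid, sleeve_mid, tube_mid's own z axis and vertical below 0.2 rad and linear speed of each of large_bottle, small_bottle, pot, sleeve, tube below 0.03 m/s and horizontal distance between small_bottle_mid and nest_small_floor below 0.01 m and z of small_bottle_mid in the frame of nest_small_floor between 0.038 and 0.05 m and horizontal distance between pot_mid and nest_pot_floor below 0.01 m and z of pot_mid in the frame of nest_pot_floor between 0.017 and 0.029 m and horizontal distance between sleeve_mid and nest_square_floor below 0.01 m and z of sleeve_mid in the frame of nest_square_floor between 0.024 and 0.036 m and horizontal distance between tube_mid and sleeve_mid below 0.01 m and z of tube_mid in the frame of sleeve_mid between 0.025 and 0.037 m and distance of timer_mid from where it was at the start of the episode below 0.03 m); the robot touches nothing.
It fails at once if a bottle, the pot, the tube or the sleeve falls over (tilts more than 0.8 rad) (angle between any of large_bottle_mid, small_bottle_mid, pot_mid, tube_mid, sleeve_mid's own z axis and vertical above 0.8 rad).
It fails at once if the timer is moved by more than 30 mm (distance of timer_mid from where it was at the start of the episode above 0.03 m).
It also fails if it takes over 112 s, if anything falls off the work surface, if the arm or the gripper's body presses on something with over 40 N, if the wrist force passes 120 N, or if a joint passes its speed limit or range.

## Working session

There is one attempt and no reset: what is moved stays moved. The work goes in short steps, Python scripts to look and compute and a tool call to move; the robot and the scene stay as the last step left them, time stands still between calls to the robot, and variables do not carry over. Pictures are saved under pics/ and viewed, at most 14 in all, crops included, and the job is handed in when it is done.

Besides the shell and the picture viewer there is one more tool, called after "Request:" as a command line: name --argument value ..., lists and objects as JSON in quotes. move_arm: Moves the arm, as the interface text tells. Shifts and turns lie within -1 to 1; 1 stands for 100 mm of shift or 90 degrees of turn. Its arguments: {"type":"object","properties":{"moves":{"type":"string"},"squeeze":{"type":"number"}},"required":["moves"]}

```bash
ls; mkdir -p pics
python3 - <<'E'
from rig import robot
import cv2,numpy as np,pickle
o=robot.get_obs(); print(o['time'],o['position'],o['tool_rot'],o['grip_width'])
d={}
for n in ['scene','side','wrist']:
    c=robot.camera(n); d[n]=c
    cv2.imwrite(f'pics/{n}0.png',c['image'][:,:,::-1])
    print(n,c['intrinsics'].tolist(),np.round(c['extrinsics'],4).tolist(),[k for k in c])
pickle.dump(d,open('c0.pkl','wb'))
E
```

```text
pics
0.0 [0.16983314 0.6007578  0.23256199] [ 1.37457425e-01  9.90507096e-01 -1.02253442e-03 -3.23254853e-04] 0.08744208702884111
scene [[369.52382501804357, 0.0, 253.01169573089868], [0.0, 369.52382501804357, 189.6717640777914], [0.0, 0.0, 1.0]] [[0.7627, -0.6467, -0.002, -0.1879], [0.4438, 0.5211, 0.729, -0.4504], [-0.4704, -0.5569, 0.6845, -0.4639], [0.0, 0.0, 0.0, 1.0]] ['image', 'intrinsics', 'extrinsics']
side [[385.82979167213983, 0.0, 256.5435921290071], [0.0, 385.82979167213983, 190.58471645322246], [0.0, 0.0, 1.0]] [[-0.9995, -0.0233, -0.023, 0.5438], [-0.0055, -0.5721, 0.8202, 0.1291], [-0.0323, 0.8198, 0.5717, -1.258], [0.0, 0.0, 0.0, 1.0]] ['image', 'intrinsics', 'extrinsics']
wrist [[322.01405765233744, 0.0, 257.5766622535496], [0.0, 322.01405765233744, 194.82334411283213], [0.0, 0.0, 1.0]] [[0.2724, 0.9622, -0.0023, -0.6245], [-0.9299, 0.2626, -0.2576, 0.0315], [-0.2473, 0.0723, 0.9662, -0.3893], [0.0, 0.0, 0.0, 1.0]] ['image', 'intrinsics', 'extrinsics']
```

View pics/scene0.png

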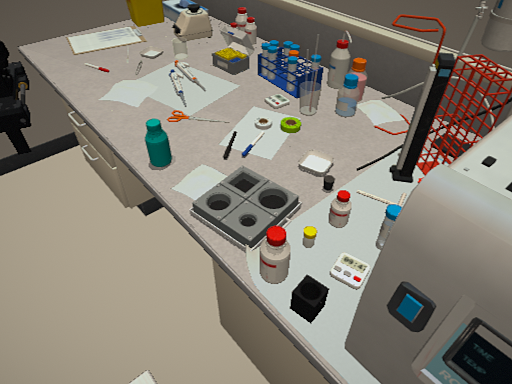

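View pics/side0.png

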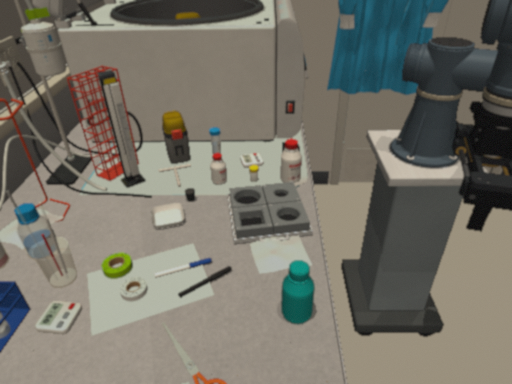

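The scene view shows the tray around (247,205), with the square well at the back (243,180). The large bottle is at (275,255), pot (310,237), small bottle (340,210), tube (390,225), sleeve (310,297) and timer (350,270). The side view shows the same set around (160-305,130-240). I'll enlarge both.

```bash
cat > h.py <<'E'
import numpy as np,cv2,pickle
def ray(c,u,v):
    K,E=np.array(c['intrinsics']),np.array(c['extrinsics'])
    d=np.array([(u-K[0,2])/K[0,0],-(v-K[1,2])/K[1,1],-1.])
    R=E[:3,:3]; return -R.T@E[:3,3], R.T@d
def plane(c,u,v,z):
    o,d=ray(c,u,v); return (o+d*(z-o[2])/d[2])[:2]
def proj(c,p):
    K,E=np.array(c['intrinsics']),np.array(c['extrinsics'])
    q=E[:3,:3]@np.asarray(p,float)+E[:3,3]
    return np.array([K[0,0]*q[0]/-q[2]+K[0,2],K[1,1]*-q[1]/-q[2]+K[1,2]])
E
python3 - <<'E'
import pickle,cv2
d=pickle.load(open('c0.pkl','rb'))
a=d['scene']['image'][160:330,180:410,::-1]; cv2.imwrite('pics/a.png',cv2.resize(a,None,fx=3.4,fy=3.4,interpolation=cv2.INTER_CUBIC))
a=d['side']['image'][115:250,150:330,::-1]; cv2.imwrite('pics/b.png',cv2.resize(a,None,fx=4.4,fy=4.4,interpolation=cv2.INTER_CUBIC))
E
```

```text
(no output)
```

View pics/a.png

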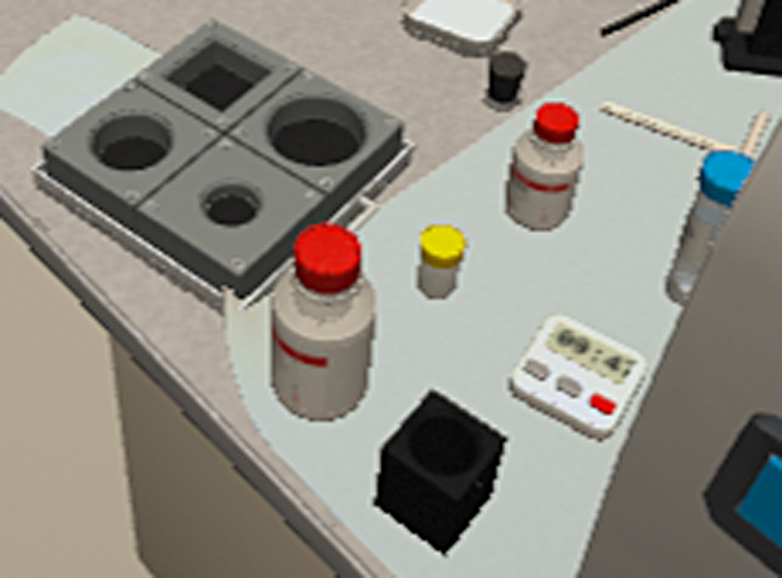

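View pics/b.png

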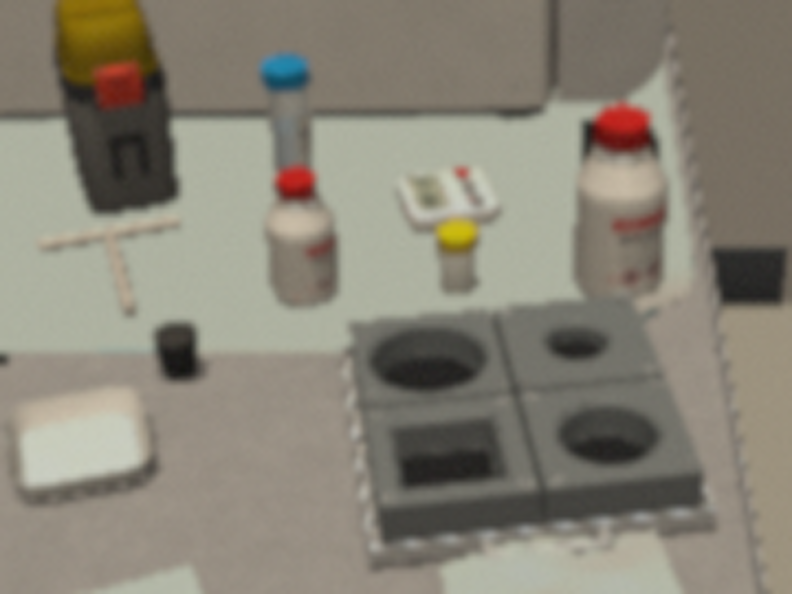

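The enlarged scene view shows the wells: square at the back, large at right (316,138), middle at left (132,142) and pot well at front (232,205). The side view confirms this order. The sleeve is seen only in the scene view, with top-face corners near (432,392), (505,437), (450,500) and (380,455). I'll measure by masks.

```bash
cat >> h.py <<'E'
def mask(im,kind):
    h=cv2.cvtColor(im,cv2.COLOR_RGB2HSV).astype(int); H,S,V=h[...,0],h[...,1],h[...,2]
    m={'red':((H<8)|(H>172))&(S>170)&(V>90),'yellow':(H>22)&(H<36)&(S>150)&(V>100),'blue':(H>95)&(H<115)&(S>130)&(V>90),'black':(V<45)}[kind]
    return m.astype(np.uint8)
def blobs(m,amin=15):
    n,l,s,c=cv2.connectedComponentsWithStats(m); return [(np.round(c[i],1).tolist(),s[i].tolist(),(l==i).astype(np.uint8)) for i in range(1,n) if s[i][4]>=amin]
E
python3 - <<'E'
from h import *
d=pickle.load(open('c0.pkl','rb'))
box={'scene':(255,150,420,330),'side':(150,115,330,250)}
for n in box:
    c=d[n];x0,y0,x1,y1=box[n]
    for k in ['red','yellow','blue','black']:
        m=mask(c['image'],k); z=np.zeros_like(m); z[y0:y1,x0:x1]=m[y0:y1,x0:x1]
        for cc,s,mm in blobs(z):
            print(n,k,cc,s,{h:np.round(plane(c,*cc,h),4).tolist() for h in (.1165,.082,.040,.107,.030)})
            if k=='black' and s[4]>300:
                hull=cv2.convexHull(cv2.findContours(mm,0,1)[0][0]); print(cv2.approxPolyDP(hull,2,True)[:,0].tolist())
P=lambda u,v:(180+u/3.4-.35,160+v/3.4-.35)
Q=lambda u,v:(150+u/4.4-.4,115+v/4.4-.4)
c=d['scene']
for nm,p in dict(sq=(222,75),lg=(317,138),mid=(132,142),pot=(232,205),cT=(213,24),cL=(45,148),cR=(405,140),c0=(222,132)).items(): print(nm,plane(c,*P(*p),.038).round(4))
c=d['side']
for nm,p in dict(lg=(428,358),pot=(577,344),sq=(448,455),mid=(608,436),c0=(512,390),TL=(350,325),TR=(640,302),BR=(700,478),BL=(382,512)).items(): print('side',nm,plane(c,*Q(*p),.038).round(4))
for p in [(432,392),(505,437),(453,501),(381,455)]: print('slv',plane(d['scene'],*P(*p),.06).round(4))
for p in [(565,315),(645,360),(605,438),(512,382)]: print('timer',plane(d['scene'],*P(*p),.016).round(4))
E
```

```text
scene red [343.4, 195.2] [338, 191, 12, 11, 98] {0.1165: [0.6193, 0.152], 0.082: [0.6516, 0.1713], 0.04: [0.6908, 0.1949], 0.107: [0.6282, 0.1573], 0.03: [0.7002, 0.2006]}
scene red [275.8, 234.7] [266, 225, 20, 21, 298] {0.1165: [0.4419, 0.165], 0.082: [0.4626, 0.1852], 0.04: [0.4877, 0.2098], 0.107: [0.4476, 0.1705], 0.03: [0.4937, 0.2157]}
scene red [268.2, 264.2] [262, 260, 14, 8, 25] {0.1165: [0.3872, 0.1253], 0.082: [0.4043, 0.1429], 0.04: [0.4251, 0.1644], 0.107: [0.3919, 0.1301], 0.03: [0.4301, 0.1695]}
scene red [356.8, 278.6] [354, 276, 7, 6, 24] {0.1165: [0.4802, 0.0084], 0.082: [0.5034, 0.0184], 0.04: [0.5316, 0.0306], 0.107: [0.4866, 0.0111], 0.03: [0.5383, 0.0335]}
scene yellow [309.8, 231.8] [304, 226, 13, 13, 135] {0.1165: [0.4949, 0.129], 0.082: [0.519, 0.1469], 0.04: [0.5484, 0.1687], 0.107: [0.5016, 0.134], 0.03: [0.5554, 0.1739]}
scene blue [393.2, 209.7] [386, 205, 15, 12, 129] {0.1165: [0.662, 0.0616], 0.082: [0.697, 0.0751], 0.04: [0.7396, 0.0915], 0.107: [0.6716, 0.0653], 0.03: [0.7498, 0.0954]}
scene blue [408.9, 307.3] [397, 294, 23, 27, 369] {0.1165: [0.500
[... 3459 characters left out ...]
k [251.0, 220.8] [242, 218, 19, 7, 98] {0.1165: [0.5413, 0.4971], 0.082: [0.5439, 0.455], 0.04: [0.547, 0.4038], 0.107: [0.542, 0.4855], 0.03: [0.5477, 0.3917]}
sq [0.5459 0.3837]
lg [0.5545 0.2916]
mid [0.4556 0.3707]
pot [0.4707 0.2819]
cT [0.5773 0.4327]
cL [0.4071 0.4044]
cR [0.599  0.2511]
c0 [0.5086 0.3383]
side lg [0.5616 0.2993]
side pot [0.4727 0.2857]
side sq [0.5465 0.3908]
side mid [0.458  0.3745]
side c0 [0.5115 0.3314]
side TL [0.6109 0.2642]
side TR [0.4325 0.2409]
side BR [0.4102 0.4111]
side BL [0.5797 0.4383]
slv [0.4536 0.09  ]
slv [0.4628 0.0455]
slv [0.4145 0.038 ]
slv [0.4051 0.0804]
timer [0.5818 0.0931]
timer [0.5921 0.0405]
timer [0.531  0.0226]
timer [0.5194 0.0819]
```

Two views agree to a few mm: large (0.442,0.163), small (0.651,0.170), pot (0.548,0.166), tube (0.670,0.061), sleeve about (0.434,0.064) at 11° yaw, tray yaw about 8°. Now I'll move above everything for a wrist view and square the tool to the world.

Request:
move_arm --moves "-0.5 -0.31 -0.57 0 0 -0.088 1; -1 -0.62 -0.57 0 0 -0.1756 1; -1 -0.62 -0.57 0 0 -0.1756 1; -1 -0.62 -0.57 0 0 -0.1756 1; -1 -0.62 -0.57 0 0 -0.1756 1"

```text
time: 0.65
position: [0.2498, 0.5142, 0.2906]
tool_rot: [0.001, 1.0, 0.0, -0.0]
ft_force: [0.2, -0.1, -0.4]
grip_width: 0.0873
grip_force: 0.0
```

Request:
move_arm --moves "-0.77 -0.84 0 0 0 0 1; -0.77 -0.84 0 0 0 0 1; -0.77 -0.84 0 0 0 0 1"

```text
time: 0.95
position: [0.3278, 0.4288, 0.2897]
tool_rot: [0.001, 1.0, -0.001, -0.0]
ft_force: [-0.6, 0.1, -0.4]
grip_width: 0.0869
grip_force: 0.0
```

Request:
move_arm --moves "-0.77 -0.84 0 0 0 0 1; -0.77 -0.84 0 0 0 0 1; -0.77 -0.84 0 0 0 0 1"

```text
time: 1.25
position: [0.4056, 0.345, 0.29]
tool_rot: [0.001, 1.0, -0.0, 0.0]
ft_force: [-0.7, -0.0, -1.2]
grip_width: 0.0868
grip_force: 0.0
```

Request:
move_arm --moves "-0.77 -0.84 0 0 0 0 1; -0.77 -0.84 0 0 0 0 1; -0.77 -0.84 0 0 0 0 1; -0.77 -0.84 0 0 0 0 1; -0.77 -0.84 0 0 0 0 1; -0.77 -0.84 0 0 0 0 1"

```text
time: 1.85
position: [0.4788, 0.2642, 0.2903]
tool_rot: [-0.001, 1.0, 0.0, -0.001]
ft_force: [0.1, 0.2, 0.2]
grip_width: 0.0869
grip_force: 0.0
```

Run:
```python
from rig import robot
from h import *
c=robot.camera('wrist'); o=robot.get_obs(); print(o['time'],o['position'].round(4),o['tool_rot'].round(4),o['q'].round(3))
pickle.dump(c,open('w1.pkl','wb'))
cv2.imwrite('pics/w1.png',cv2.resize(c['image'][:,:,::-1],(800,600),interpolation=cv2.INTER_CUBIC))
```

```text
1.9 [0.479  0.2641 0.2904] [-1.3e-03  1.0e+00  2.0e-04 -5.0e-04] [ 2.990e-01  3.580e-01  1.559e+00  1.000e-03  1.226e+00 -1.274e+00]
```

View pics/w1.png

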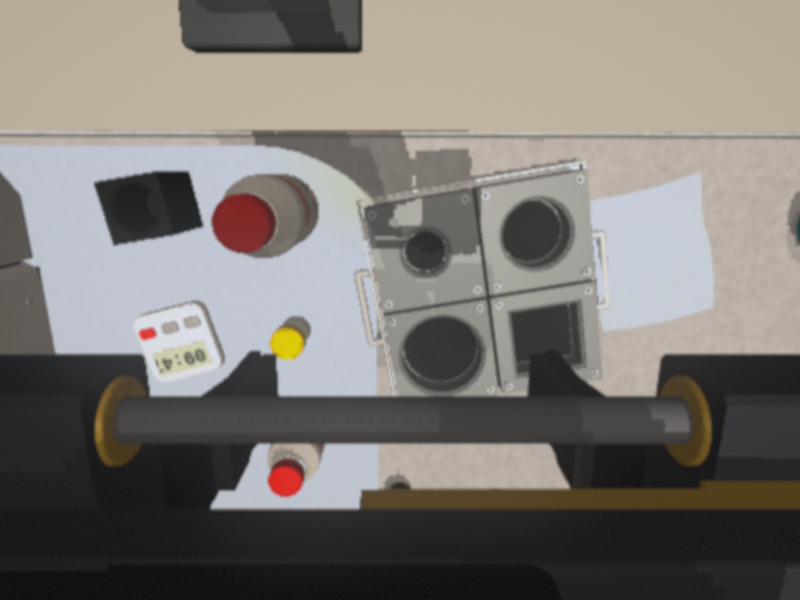

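The wrist view (800 px wide) shows all the wells: mid (536,232), pot (426,251), large (442,353), block cross (489,297). It also shows the sleeve top's left edge (95,183)-(113,244), the pot cap (288,343) and the large cap (243,223). Next I'll convert these with masks and the plane.

Run:
```python
from h import *
c=pickle.load(open('w1.pkl','rb'));s=1.5625
f=lambda u,v,z:plane(c,(u+.5)/s-.5,(v+.5)/s-.5,z).round(4)
for n,p in dict(mid=(536,232),pot=(426,251),lg=(442,353),c0=(489,297),seamT=(477,188),seamB=(500,388),seamL=(388,312),seamR=(596,282),cTL=(364,208),cTR=(583,168),sq=(546,334)).items(): print(n,f(*p,.038))
for k,z in [('red',.1165),('red',.082),('yellow',.04)]:
    for cc,st,m in blobs(mask(c['image'],k),60): print(k,z,cc,st[4],plane(c,*cc,z).round(4))
g=cv2.cvtColor(c['image'],cv2.COLOR_RGB2GRAY)
# well mouths: dark blob inside a grey block: ellipse fit to edge
a=c['image'][100:165,55:135,::-1]
cv2.imwrite('pics/slv.png',cv2.resize(np.clip(a.astype(float)*4,0,255).astype(np.uint8),None,fx=7,fy=7,interpolation=cv2.INTER_CUBIC))
a=c['image'][95:255,220:400,::-1]
cv2.imwrite('pics/tray.png',cv2.resize(np.clip(a.astype(float)*1.5,0,255).astype(np.uint8),None,fx=3.7,fy=3.7,interpolation=cv2.INTER_CUBIC))
```

```text
mid [0.4561 0.3708]
pot [0.4715 0.2834]
lg [0.5587 0.2982]
c0 [0.5096 0.3358]
seamT [0.422  0.3224]
seamB [0.5907 0.3491]
seamL [0.5226 0.2525]
seamR [0.4967 0.4228]
cTL [0.4376 0.234 ]
cTR [0.4068 0.4037]
sq [0.5415 0.3853]
red 0.1165 [153.8, 137.2] 582 [0.4364 0.1614]
red 0.1165 [182.3, 306.9] 311 [0.6287 0.1786]
red 0.082 [153.8, 137.2] 582 [0.4393 0.1504]
red 0.082 [182.3, 306.9] 311 [0.652  0.1695]
yellow 0.04 [183.5, 219.0] 329 [0.5488 0.1675]
```

View pics/slv.png

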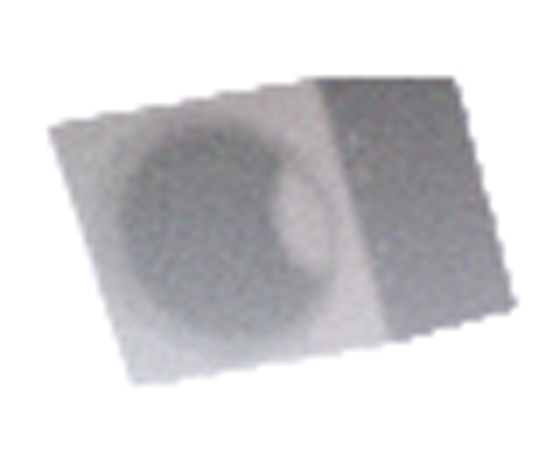

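View pics/tray.png

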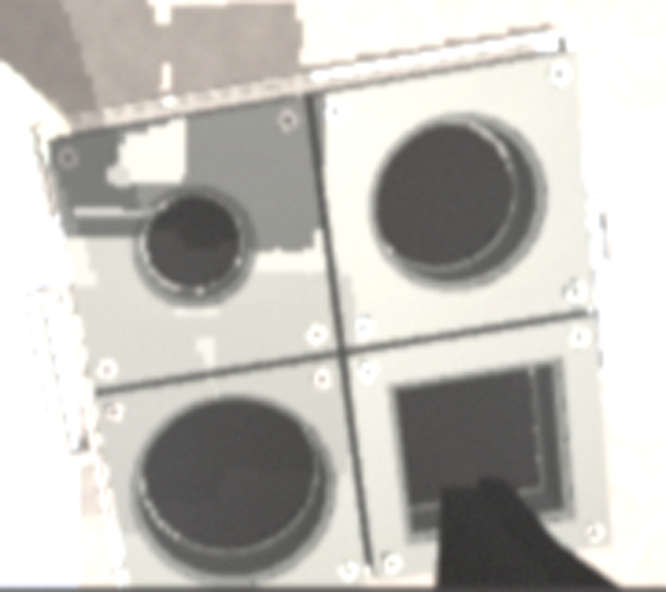

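The sleeve's top face is clear: corners (50,127), (315,80), (385,342), (133,385) in the crop. In the tray crop, the mouths are at (461,201), (193,245), (234,486) and square centre (484,450), with the cross at (343,350). I'll fit a 90 mm grid to those.

Run:
```python
from h import *
c=pickle.load(open('w1.pkl','rb'))
f=lambda u,v,s,x,y,z:plane(c,(u+.5)/s-.5+x,(v+.5)/s-.5+y,z)
T=lambda u,v:f(u,v,3.7,220,95,.038)
M=np.array([T(461,201),T(193,245),T(234,486),T(484,450),T(343,350)])
# grid coords (a along +x-ish, b along +y-ish)
G=np.array([[-1,1],[-1,-1],[1,-1],[1,1],[0,0]])*.045
# similarity-free rigid fit
def rigid(G,M):
    g0,m0=G.mean(0),M.mean(0); H=(G-g0).T@(M-m0); U,_,Vt=np.linalg.svd(H); R=Vt.T@np.diag([1,np.linalg.det(Vt.T@U.T)])@U.T; return R,m0-R@g0
R,t=rigid(G,M); F=(R@G.T).T+t
print('yaw',np.degrees(np.arctan2(R[1,0],R[0,0])));print(M.round(4));print('fit mid,pot,lg,sq,c',F.round(4))
S=np.array([f(u,v,7,55,100,.06) for u,v in [(50,127),(315,80),(385,342),(133,385)]])
print('sleeve',S.round(4),S.mean(0).round(4))
for i in range(4): e=S[(i+1)%4]-S[i]; print(np.linalg.norm(e).round(4),(np.degrees(np.arctan2(e[1],e[0]))%90).round(1))
```

```text
yaw 9.509341183438416
[[0.4569 0.3726]
 [0.472  0.2825]
 [0.559  0.2984]
 [0.5452 0.3871]
 [0.5087 0.3352]]
fit mid,pot,lg,sq,c [[0.4565 0.3721]
 [0.4714 0.2834]
 [0.5602 0.2982]
 [0.5453 0.387 ]
 [0.5084 0.3352]]
sleeve [[0.4192 0.0393]
 [0.4117 0.0838]
 [0.4543 0.0903]
 [0.4617 0.0468]] [0.4367 0.0651]
0.0451 9.7
0.0431 8.7
0.0441 9.6
0.0431 10.0
```

Fit is consistent: yaw 9.5° for both tray and sleeve. The pot goes first, then sleeve, small bottle, tube and large bottle, so the gripper body always clears what is already placed.

Request:
move_arm --moves "-0.7 -0.97 0.3 0 0 0 1; -0.7 -0.97 0.6 0 0 0 1; -0.7 -0.97 0.6 0 0 0 1; -0.7 -0.97 0.6 0 0 0 1; -0.7 -0.97 0.6 0 0 0 1; -0.7 -0.97 0.6 0 0 0 1"

```text
time: 2.5
position: [0.5499, 0.167, 0.2313]
tool_rot: [-0.001, 1.0, 0.0, 0.0]
ft_force: [0.1, -0.8, 1.2]
grip_width: 0.0874
grip_force: 0.0
```

Request:
move_arm --moves "0 0 0.5 0 0 0 1; 0 0 1 0 0 0 1; 0 0 1 0 0 0 1; 0 0 1 0 0 0 1; 0 0 1 0 0 0 1; 0 0 1 0 0 0 1; 0 0 1 0 0 0 1; 0 0 1 0 0 0 1"

```text
time: 3.3
position: [0.5513, 0.1656, 0.1322]
tool_rot: [-0.0, 1.0, 0.0, 0.002]
ft_force: [0.0, -0.4, -0.2]
grip_width: 0.0869
grip_force: 0.0
```

Run:
```python
from rig import robot
from h import *
c=robot.camera('wrist'); o=robot.get_obs(); print(o['time'],o['position'].round(4),o['tool_rot'].round(4))
for cc,st,m in blobs(mask(c['image'],'yellow'),60): print(cc,st,plane(c,*cc,.04).round(4))
```

```text
3.35 [0.551  0.1655 0.1318] [0.e+00 1.e+00 1.e-04 1.e-03]
[260.3, 197.6] [244, 181, 34, 35, 932] [0.5489 0.1681]
```

Request:
move_arm --moves "0.02 0.02 0.5 0 0 0 1; 0.02 0.02 1 0 0 0 1; 0.02 0.02 1 0 0 0 1; 0.02 0.02 1 0 0 0 1; 0.02 0.02 1 0 0 0 1; 0.02 0.02 1 0 0 0 0; 0.02 0.02 1 0 0 0 0; 0.02 0.02 1 0 0 0 0; 0.02 0.02 1 0 0 0 0; 0.02 0.02 1 0 0 0 0; 0.02 0.02 1 0 0 0 0; 0.02 0.02 1 0 0 0 0" --squeeze 10

```text
time: 4.55
position: [0.5484, 0.1675, 0.0304]
tool_rot: [0.0, 1.0, -0.0, -0.0]
ft_force: [0.2, 0.0, 0.7]
grip_width: 0.039
grip_force: 0.0
```

Request:
move_arm --moves "0 0 0 0 0 0 0; 0 0 0 0 0 0 0; 0 0 0 0 0 0 0; 0 0 0 0 0 0 0; 0 0 0 0 0 0 0; 0 0 -0.25 0 0 0 0; 0 0 -0.5 0 0 0 0; 0 0 -0.75 0 0 0 0; 0 0 -1 0 0 0 0; 0 0 -1 0 0 0 0; 0 0 -1 0 0 0 0; 0 0 -1 0 0 0 0"

```text
time: 5.75
position: [0.5476, 0.1674, 0.1295]
tool_rot: [0.0, 1.0, -0.0, -0.001]
ft_force: [0.4, -0.5, -1.2]
grip_width: 0.0284
grip_force: 10.0
```

Run:
```python
from rig import robot
from h import *
c=robot.camera('wrist'); o=robot.get_obs(); print(o['time'],o['position'].round(4),o['tool_rot'].round(4),o['grip_width'],o['grip_force'],o['ft_force'])
for cc,st,m in blobs(mask(c['image'],'yellow'),60): print(cc,st,plane(c,*cc,.14).round(4))
```

```text
5.8 [0.5475 0.1674 0.1292] [ 0.0e+00  1.0e+00 -1.0e-04 -1.4e-03] 0.028449380933997643 9.999978952109814 [-0.35392397  0.00495742 -0.92696564]
[257.5, 244.8] [229, 232, 58, 22, 907] [0.5395 0.1678]
[257.6, 286.8] [239, 284, 39, 8, 234] [0.5615 0.1678]
```

Request:
move_arm --moves "0 0.3 0 0 0 0 0; 0.1 0.6 0 0 0 0 0; 0.38 0.6 0 0 0 0 0; 0.38 0.6 0 0 0 0 0"

```text
time: 6.2
position: [0.5049, 0.2278, 0.1285]
tool_rot: [-0.001, 1.0, -0.001, -0.005]
ft_force: [-0.3, 0.1, 0.1]
grip_width: 0.0284
grip_force: 10.0
```

Request:
move_arm --moves "0.2 0.3 0 0 0 0 0; 0.38 0.56 0 0 0 0 0; 0.38 0.56 0.2 0 0 0 0; 0.38 0.56 0.3 0 0 0 0; 0.38 0.56 0.3 0 0 0 0; 0.38 0.56 0.3 0 0 0 0; 0.38 0.56 0.3 0 0 0 0; 0.38 0.56 0.3 0 0 0 0"

```text
time: 7.0
position: [0.4733, 0.2832, 0.1011]
tool_rot: [0.0, 1.0, 0.0, 0.001]
ft_force: [0.8, -0.9, -0.5]
grip_width: 0.0287
grip_force: 10.0
```

Run:
```python
from rig import robot
o=robot.get_obs(); print(o['time'],o['position'].round(4),o['tool_rot'].round(4),o['grip_width'],o['grip_force'],o['ft_force'])
```

```text
7.0 [0.4733 0.2832 0.1011] [5.e-04 1.e+00 2.e-04 6.e-04] 0.02870134006686351 10.000021210871637 [ 0.76749396 -0.88383195 -0.54843491]
```

Request:
move_arm --moves "0.02 0 0.15 0 0 0 0; 0.02 0 0.28 0 0 0 0; 0.02 0 0.36 0 0 0 0; 0.02 0 0.4 0 0 0 0; 0.02 0 0.43 0 0 0 0; 0.02 0 0.44 0 0 0 0; 0.02 0 0.44 0 0 0 0"

```text
time: 7.7
position: [0.4707, 0.2836, 0.0567]
tool_rot: [-0.0, 1.0, 0.0, 0.0]
ft_force: [1.1, 0.6, -0.8]
grip_width: 0.0283
grip_force: 10.0
```

Request:
move_arm --moves "0 0 0 0 0 0 0; 0 0 0 0 0 0 0.6; 0 0 0 0 0 0 0.6; 0 0 0 0 0 0 0.6; 0 0 0 0 0 0 0.6; 0 0 0 0 0 0 0.6; 0 0 -0.5 0 0 0 0.6; 0 0 -1 0 0 0 0.6; 0 0 -1 0 0 0 0.6; 0 0 -1 0 0 0 0.6; 0 0 -1 0 0 0 0.6; 0 0 -1 0 0 0 0.6"

```text
time: 8.9
position: [0.4694, 0.283, 0.1551]
tool_rot: [-0.0, 1.0, -0.001, -0.002]
ft_force: [0.4, 0.5, 0.6]
grip_width: 0.0521
grip_force: 0.0
```

Run:
```python
from rig import robot
from h import *
c=robot.camera('wrist'); o=robot.get_obs(); print(o['time'],o['position'].round(4),o['tool_rot'].round(4),o['grip_width'],o['grip_force'],o['ft_force'])
for n in ['wrist','scene','side']:
    c=robot.camera(n)
    for cc,st,m in blobs(mask(c['image'],'yellow'),25): print(n,cc,st,plane(c,*cc,.066).round(4))
```

```text
8.95 [0.4695 0.2831 0.1551] [ 0.0e+00  1.0e+00 -5.0e-04 -1.5e-03] 0.05233943945327394 0.0 [0.60538983 0.74727687 0.17113395]
wrist [258.5, 204.3] [240, 186, 38, 38, 1099] [0.4711 0.2841]
scene [142.4, 13.9] [128, 0, 36, 27, 560] [0.904 1.571]
scene [218.2, 52.7] [215, 50, 7, 6, 26] [0.913  0.9898]
scene [246.4, 210.4] [240, 204, 13, 13, 134] [0.47   0.2856]
side [186.2, 15.1] [176, 13, 22, 5, 87] [ 1.114  -1.9791]
side [109.3, 80.5] [104, 78, 12, 6, 46] [ 1.2051 -0.5402]
side [172.1, 119.1] [164, 112, 18, 16, 212] [ 0.8411 -0.1251]
side [281.7, 183.2] [277, 180, 10, 7, 57] [0.4705 0.2821]
side [115.0, 259.9] [108, 256, 17, 12, 36] [0.8187 0.5597]
```

Pot stands in its well (0.4705,0.284). Next is the sleeve: turn the gripper to close along x (yaw 9.5°) so that its body clears the large bottle.

Request:
move_arm --moves "0 0 -0.3 0 0 0.09 1; 0 0 -0.55 0 0 0.18 1; 0.2 -0.3 -0.55 0 0 0.27 1; 0.33 -0.6 -0.55 0 0 0.36 1; 0.33 -1 -0.55 0 0 0.45 1; 0.33 -1 -0.55 0 0 0.54 1; 0.33 -1 -0.55 0 0 0.63 1; 0.33 -1 -0.55 0 0 0.72 1; 0.33 -1 -0.55 0 0 0.81 1; 0.33 -1 -0.55 0 0 0.894 1; 0.33 -1 -0.55 0 0 0.894 1; 0.33 -1 -0.55 0 0 0.894 1"

```text
time: 10.3
position: [0.4374, 0.1835, 0.2113]
tool_rot: [0.645, 0.764, -0.0, -0.0]
ft_force: [0.5, -0.1, -0.8]
grip_width: 0.087
grip_force: 0.0
```

Request:
move_arm --moves "-0.5 -0.1 0 0 0 0 1; -1 -0.17 0 0 0 0 1; -1 -0.17 0 0 0 0 1; -1 -0.17 0 0 0 0 1; -1 -0.17 0 0 0 0 1"

```text
time: 10.8
position: [0.4372, 0.0826, 0.2115]
tool_rot: [0.645, 0.764, 0.0, -0.0]
ft_force: [0.5, 0.6, 1.1]
grip_width: 0.0871
grip_force: 0.0
```

```bash
cat > d.py <<'E'
from rig import robot
from h import *
from scipy.spatial.transform import Rotation as Ro
def go(x,y,z=None):
    o=robot.get_obs(); R=Ro.from_quat(o['tool_rot']).as_matrix(); p=o['position']
    d=np.array([x,y,p[2] if z is None else z])-p
    print('t',round(o['time'],2),'pos',p.round(4),'yaw',round(np.degrees(np.arctan2(R[1,1],R[0,1])),1),'tilt',round(np.degrees(np.arccos(-R[2,2])),2),'w',round(o['grip_width'],4),'gf',round(o['grip_force'],1),'F',np.round(o['ft_force'],1),'need',(R.T@d*10).round(3))
E
python3 - <<'E'
from d import *
go(.436,.0645,.05)
c=robot.camera('wrist')
cv2.imwrite('pics/w2.png',np.clip(c['image'][:,:,::-1].astype(float)*2.5,0,255).astype(np.uint8)); pickle.dump(c,open('w2.pkl','wb'))
E
```

```text
t 10.8 pos [0.4372 0.0826 0.2115] yaw 9.6 tilt 0.03 w 0.0871 gf 0.0 F [0.5 0.6 1.1] need [-0.178 -0.042  1.615]
```

View pics/w2.png

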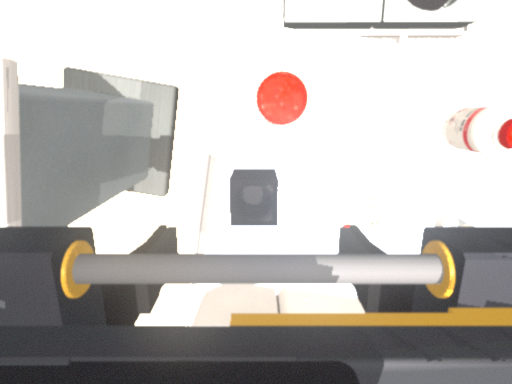

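The brightened wrist view shows the sleeve square to the gripper: near top edge at row 225 from column 231 to 277, far top edge near row 180. I'll convert these to refine its position.

Run:
```python
from d import *
c=pickle.load(open('w2.pkl','rb'))
a,b=plane(c,230.5,225.5,.06),plane(c,277.5,225.5,.06); print(a,b,np.linalg.norm(b-a))
d=plane(c,231,180,.06); print(d)
y=np.array([np.cos(np.radians(9.5)),np.sin(np.radians(9.5))]); x=np.array([-y[1],y[0]])
m=(a+b)/2; print('centre', m+.024*x, m-.024*x)
go(*(m+.024*x),.053)
```

```text
[0.41827328 0.03737418] [0.46438996 0.04518049] 0.04677270853760213
[0.41201723 0.08327125]
centre [0.43737048 0.06494819] [0.44529276 0.01760648]
t 10.85 pos [0.4371 0.083  0.2115] yaw 9.7 tilt 0.03 w 0.0869 gf 0.0 F [ 0.5 -0.8 -0.5] need [-0.179 -0.028  1.585]
```

Request:
move_arm --moves "-0.18 -0.03 0.3 0 0 0 1; -0.18 -0.03 0.7 0 0 0 1; -0.18 -0.03 1 0 0 0 1; -0.18 -0.03 1 0 0 0 1; -0.18 -0.03 1 0 0 0 1; -0.18 -0.03 1 0 0 0 1"

```text
time: 11.45
position: [0.4384, 0.0644, 0.1128]
tool_rot: [0.645, 0.764, 0.001, 0.001]
ft_force: [0.3, -0.3, 0.0]
grip_width: 0.087
grip_force: 0.0
```

Request:
move_arm --moves "0 0 0.3 0 0 0 1; 0 0 0.5 0 0 0 1; 0 0 0.67 0 0 0 1; 0 0 0.67 0 0 0 1; 0 0 0.67 0 0 0 0; 0 0 0.67 0 0 0 0; 0 0 0.67 0 0 0 0; 0 0 0.67 0 0 0 0; 0 0 0.67 0 0 0 0; 0 0 0.67 0 0 0 0; 0 0 0.67 0 0 0 0; 0 0 0.67 0 0 0 0" --squeeze 20

```text
time: 12.65
position: [0.4372, 0.0638, 0.0448]
tool_rot: [0.646, 0.763, -0.0, -0.0]
ft_force: [-1.2, 0.1, 5.6]
grip_width: 0.0476
grip_force: 20.0
```

Run:
```python
from d import *
go(.4374,.0649,.044)
```

```text
t 12.65 pos [0.4372 0.0638 0.0448] yaw 9.5 tilt 0.0 w 0.0476 gf 20.0 F [-1.2  0.1  5.6] need [0.011 0.003 0.008]
```

Request:
move_arm --moves "0 0 -0.2 0 0 0 0; 0 0 -0.5 0 0 0 0; 0 0 -0.8 0 0 0 0; 0 0 -1 0 0 0 0; 0 0 -1 0 0 0 0"

```text
time: 13.15
position: [0.439, 0.0637, 0.1465]
tool_rot: [0.646, 0.763, 0.002, 0.002]
ft_force: [0.4, -0.8, -1.6]
grip_width: 0.0484
grip_force: 20.0
```

Request:
move_arm --moves "0 0.1 -0.3 0 0 0 0; 0.1 0.3 -0.7 0 0 0 0; 0.5 0.53 -0.7 0 0 0 0; 0.9 0.53 -0.7 0 0 0 0; 1 0.53 -0.7 0 0 0 0"

```text
time: 13.65
position: [0.4718, 0.174, 0.2131]
tool_rot: [0.645, 0.764, -0.001, -0.001]
ft_force: [0.1, -1.1, -1.0]
grip_width: 0.0476
grip_force: 20.0
```

Request:
move_arm --moves "0.4 0.25 0 0 0 0 0; 0.8 0.53 0 0 0 0 0; 1 0.53 0 0 0 0 0; 1 0.53 0 0 0 0 0"

```text
time: 14.05
position: [0.5078, 0.2804, 0.2124]
tool_rot: [0.645, 0.765, -0.001, -0.001]
ft_force: [-0.6, -0.7, -0.6]
grip_width: 0.0478
grip_force: 20.0
```

Request:
move_arm --moves "0.3 0.25 0 0 0 0 0; 0.7 0.53 0 0 0 0 0; 0.99 0.53 0 0 0 0 0; 0.99 0.53 0 0 0 0 0; 0.99 0.53 0 0 0 0 0; 0.99 0.53 0.4 0 0 0 0; 0.99 0.53 0.8 0 0 0 0; 0.99 0.53 0.8 0 0 0 0; 0.99 0.53 0.8 0 0 0 0; 0.99 0.53 0.8 0 0 0 0; 0.99 0.53 0.8 0 0 0 0"

```text
time: 15.15
position: [0.5462, 0.3853, 0.1372]
tool_rot: [0.646, 0.763, 0.002, 0.001]
ft_force: [-0.2, 0.2, -0.9]
grip_width: 0.0476
grip_force: 20.0
```

Run:
```python
from d import *
go(.5453,.387,.0588)
```

```text
t 15.15 pos [0.5462 0.3853 0.1372] yaw 9.5 tilt 0.27 w 0.0476 gf 20.0 F [-0.2  0.2 -0.9] need [ 0.017 -0.01   0.784]
```

Request:
move_arm --moves "0.01 -0.01 0.2 0 0 0 0; 0.01 -0.01 0.4 0 0 0 0; 0.01 -0.01 0.5 0 0 0 0; 0.01 -0.01 0.6 0 0 0 0; 0.01 -0.01 0.68 0 0 0 0; 0.01 -0.01 0.74 0 0 0 0; 0.01 -0.01 0.77 0 0 0 0; 0.01 -0.01 0.77 0 0 0 0; 0.01 -0.01 0.77 0 0 0 0"

```text
time: 16.05
position: [0.5436, 0.386, 0.0588]
tool_rot: [0.646, 0.764, 0.0, 0.0]
ft_force: [-1.5, -1.7, 5.7]
grip_width: 0.0483
grip_force: 20.0
```

Run:
```python
from d import *
go(.5453,.387,.0588)
```

```text
t 16.05 pos [0.5436 0.386  0.0588] yaw 9.6 tilt 0.03 w 0.0483 gf 20.0 F [-1.5 -1.7  5.7] need [ 0.008  0.018 -0.   ]
```

Request:
move_arm --moves "0 0 0 0 0 0 0.8; 0 0 0 0 0 0 0.8; 0 0 0 0 0 0 0.8; 0 0 0 0 0 0 0.8; 0 0 0 0 0 0 0.8; 0 0 -0.3 0 0 0 0.8; 0 0 -0.6 0 0 0 0.8; 0 0 -1 0 0 0 0.8; 0 0 -1 0 0 0 0.8; 0 0 -1 0 0 0 0.8; 0 0 -1 0 0 0 0.8"

```text
time: 17.15
position: [0.5424, 0.3853, 0.1563]
tool_rot: [0.646, 0.763, -0.001, -0.001]
ft_force: [0.1, 0.3, -0.7]
grip_width: 0.0695
grip_force: 0.0
```

Request:
move_arm --moves "0 0 -0.4 0 0 -0.09 0.8; -0.3 0.1 -0.5 0 0 -0.18 0.8; -0.6 0.2 -0.5 0 0 -0.27 0.8; -0.9 0.3 -0.5 0 0 -0.36 0.8; -1 0.3 -0.5 0 0 -0.45 0.8; -1 0.3 -0.5 0 0 -0.54 0.8; -1 0.3 -0.5 0 0 -0.63 0.8; -1 0.3 -0.5 0 0 -0.72 0.8; -1 0.3 -0.5 0 0 -0.81 0.8; -1 0.3 -0.5 0 0 -0.894 0.8; -1 0.3 -0.5 0 0 -0.894 0.8; -1 0.3 -0.5 0 0 -0.894 0.8"

```text
time: 18.35
position: [0.5889, 0.292, 0.206]
tool_rot: [0.001, 1.0, -0.0, -0.001]
ft_force: [0.8, -0.3, 0.1]
grip_width: 0.0697
grip_force: 0.0
```

Request:
move_arm --moves "-0.3 -0.5 0 0 0 0 0.8; -0.62 -1 0 0 0 0 0.8; -0.62 -1 0 0 0 0 0.8; -0.62 -1 0 0 0 0 0.8; -0.62 -1 0 0 0 0 0.8"

```text
time: 18.85
position: [0.6508, 0.1926, 0.2069]
tool_rot: [0.001, 1.0, 0.0, -0.001]
ft_force: [0.6, -0.7, 0.1]
grip_width: 0.0692
grip_force: 0.0
```

Run:
```python
from d import *
c=robot.camera('wrist'); go(.6517,.169,.089)
for cc,st,m in blobs(mask(c['image'],'red'),60): print(cc,st,plane(c,*cc,.082).round(4))
s=robot.camera('scene'); 
a=s['image'][150:290,170:410,::-1]; cv2.imwrite('pics/s3.png',cv2.resize(np.clip(a.astype(float)*1.6,0,255).astype(np.uint8),None,fx=3.3,fy=3.3,interpolation=cv2.INTER_CUBIC))
```

```text
t 18.9 pos [0.6504 0.1933 0.207 ] yaw 90.0 tilt 0.12 w 0.0698 gf 0.0 F [-0.8  0.6  0.8] need [-0.016 -0.244  1.18 ]
[102.5, 77.1] [96, 72, 14, 11, 106] [0.5559 0.0683]
[231.5, 202.8] [223, 201, 19, 5, 78] [0.6616 0.1699]
```

View pics/s3.png

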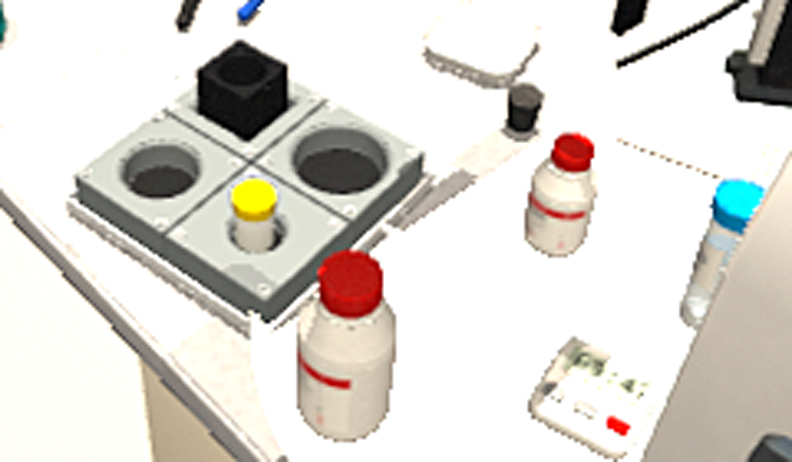

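Pot and sleeve stand properly in their wells, seen at (253,215) and (242,90) in the crop. Now the small bottle.

Request:
move_arm --moves "-0.01 -0.24 0 0 0 0 0.8; -0.01 -0.24 0.3 0 0 0 0.8; -0.01 -0.24 0.6 0 0 0 0.8; -0.01 -0.24 0.6 0 0 0 0.8; -0.01 -0.24 0.6 0 0 0 0.8"

```text
time: 19.45
position: [0.6518, 0.1696, 0.1475]
tool_rot: [-0.001, 1.0, 0.0, -0.001]
ft_force: [-0.3, 0.1, 1.6]
grip_width: 0.0698
grip_force: 0.0
```

Run:
```python
from d import *
c=robot.camera('wrist'); go(.6517,.169,.086)
for cc,st,m in blobs(mask(c['image'],'red'),60): print(cc,st,plane(c,*cc,.082).round(4))
```

```text
t 19.5 pos [0.6529 0.1695 0.1487] yaw 90.1 tilt 0.09 w 0.0695 gf 0.0 F [-0.2  0.3  0. ] need [ 0.013 -0.005  0.627]
[97.1, 68.1] [89, 62, 17, 13, 168] [0.5575 0.0691]
[272.3, 206.4] [269, 202, 8, 9, 61] [0.6481 0.1803]
[260.6, 224.5] [252, 223, 20, 4, 72] [0.6615 0.1722]
```

Request:
move_arm --moves "0.01 0 0.3 0 0 0 0.8; 0.01 0 0.5 0 0 0 0.8; 0.01 0 0.62 0 0 0 0.8; 0.01 0 0.62 0 0 0 0.8; 0.01 0 0.62 0 0 0 0.8; 0.01 0 0.62 0 0 0 0; 0.01 0 0.62 0 0 0 0; 0.01 0 0.62 0 0 0 0; 0.01 0 0.62 0 0 0 0; 0.01 0 0.62 0 0 0 0; 0.01 0 0.62 0 0 0 0; 0.01 0 0.62 0 0 0 0" --squeeze 30

```text
time: 20.7
position: [0.6515, 0.1683, 0.0855]
tool_rot: [0.0, 1.0, 0.0, -0.0]
ft_force: [-0.0, -0.3, 0.5]
grip_width: 0.0279
grip_force: 30.0
```

Request:
move_arm --moves "0 0 0 0 0 0 0; 0 0 0 0 0 0 0; 0 0 0 0 0 0 0; 0 0 0 0 0 0 0; 0 0 -0.05 0 0 0 0; 0 0 -0.1 0 0 0 0; 0 0 -0.1 0 0 0 0"

```text
time: 21.4
position: [0.6522, 0.1682, 0.0964]
tool_rot: [-0.0, 1.0, 0.0, 0.001]
ft_force: [0.5, 0.3, -0.5]
grip_width: 0.0274
grip_force: 30.0
```

Run:
```python
from d import *
go(.6517,.169,.086)
c=robot.camera('side'); 
for cc,st,m in blobs(mask(c['image'],'red'),20): print(cc,st)
```

```text
t 21.4 pos [0.6522 0.1682 0.0964] yaw 90.0 tilt 0.1 w 0.0274 gf 30.0 F [ 0.5  0.3 -0.5] need [0.006 0.008 0.104]
[20.2, 130.5] [4, 99, 31, 71, 149]
[176.5, 133.9] [172, 130, 10, 9, 79]
[291.2, 144.2] [287, 140, 10, 9, 69]
[112.4, 171.6] [99, 163, 24, 17, 204]
```

Request:
move_arm --moves "0 0 -0.3 0 0 0 0; 0 0 -0.6 0 0 0 0; 0 0 -0.9 0 0 0 0; 0 0 -0.9 0 0 0 0; 0 0 -0.9 0 0 0 0"

```text
time: 21.95
position: [0.6516, 0.1682, 0.1859]
tool_rot: [-0.0, 1.0, 0.0, 0.0]
ft_force: [-0.1, 1.3, -2.2]
grip_width: 0.0276
grip_force: 30.0
```

Run:
```python
from d import *
go(.4565,.3721,.19)
c=robot.camera('scene'); cv2.imwrite('pics/s4.png',cv2.resize(c['image'][130:290,200:410,::-1],None,fx=3.5,fy=3.5,interpolation=cv2.INTER_CUBIC))
```

```text
t 21.95 pos [0.6516 0.1682 0.1859] yaw 90.0 tilt 0.05 w 0.0276 gf 30.0 F [-0.1  1.3 -2.2] need [ 1.951  2.039 -0.043]
```

View pics/s4.png

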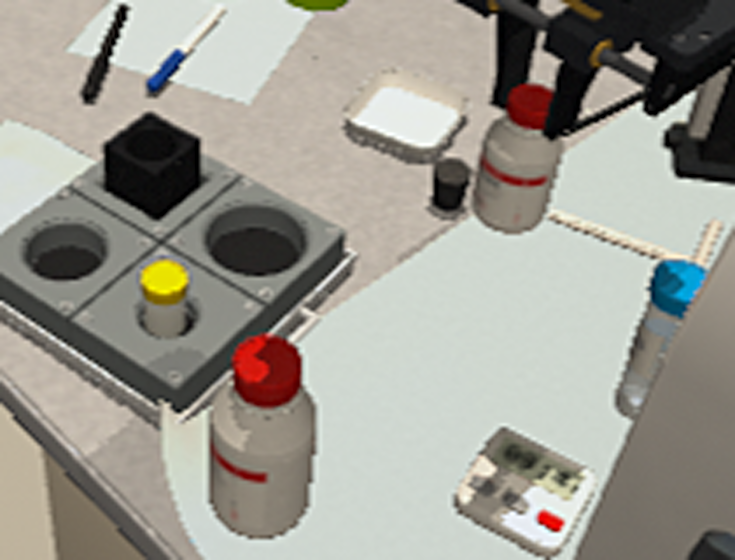

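The small bottle hangs upright from the gripper (crop (518,165)). I'll carry it to the middle well.

Request:
move_arm --moves "0.1 0.1 -0.2 0 0 0 0; 0.35 0.35 -0.2 0 0 0 0; 0.65 0.65 -0.2 0 0 0 0; 0.95 0.95 -0.2 0 0 0 0; 0.98 1 -0.2 0 0 0 0"

```text
time: 22.5
position: [0.5473, 0.2707, 0.2029]
tool_rot: [-0.002, 1.0, -0.0, -0.005]
ft_force: [1.0, -0.3, -1.8]
grip_width: 0.0272
grip_force: 30.0
```

Request:
move_arm --moves "0.3 0.3 0 0 0 0 0; 0.6 0.6 0 0 0 0 0; 0.85 0.85 0 0 0 0 0; 0.97 1 0 0 0 0 0; 0.97 1 0 0 0 0 0; 0.97 1 0.2 0 0 0 0; 0.97 1 0.4 0 0 0 0; 0.97 1 0.5 0 0 0 0; 0.97 1 0.5 0 0 0 0; 0.97 1 0.5 0 0 0 0"

```text
time: 23.5
position: [0.4572, 0.3678, 0.1553]
tool_rot: [0.0, 1.0, -0.0, -0.0]
ft_force: [-0.4, 0.1, -0.9]
grip_width: 0.0274
grip_force: 30.0
```

Run:
```python
from d import *
go(.4565,.3721,.0995)
```

```text
t 23.5 pos [0.4572 0.3678 0.1553] yaw 90.0 tilt 0.02 w 0.0274 gf 30.0 F [-0.4  0.1 -0.9] need [0.007 0.043 0.558]
```

Request:
move_arm --moves "0 0.04 0 0 0 0 0; 0 0.04 0.15 0 0 0 0; 0 0.04 0.3 0 0 0 0; 0 0.04 0.4 0 0 0 0; 0 0.04 0.48 0 0 0 0; 0 0.04 0.52 0 0 0 0; 0 0.04 0.55 0 0 0 0; 0 0.04 0.55 0 0 0 0; 0 0.04 0.55 0 0 0 0"

```text
time: 24.4
position: [0.4569, 0.3723, 0.1009]
tool_rot: [0.0, 1.0, 0.0, 0.0]
ft_force: [-0.4, 0.4, -2.0]
grip_width: 0.0272
grip_force: 30.0
```

Run:
```python
from d import *
go(.4565,.3721,.0995)
```

```text
t 24.4 pos [0.4569 0.3723 0.1009] yaw 90.0 tilt 0.04 w 0.0272 gf 30.0 F [-0.4  0.4 -2. ] need [ 0.004 -0.002  0.014]
```

Request:
move_arm --moves "0 0 0.01 0 0 0 0; 0 0 0.01 0 0 0 0.8; 0 0 0.01 0 0 0 0.8; 0 0 0.01 0 0 0 0.8; 0 0 0.01 0 0 0 0.8; 0 0 0.01 0 0 0 0.8; 0 0 0.01 0 0 0 0.8; 0 0 -0.3 0 0 0 0.8; 0 0 -0.7 0 0 0 0.8; 0 0 -1 0 0 0 0.8; 0 0 -1 0 0 0 0.8; 0 0 -1 0 0 0 0.8"

```text
time: 25.6
position: [0.4566, 0.3723, 0.2011]
tool_rot: [-0.0, 1.0, 0.0, 0.001]
ft_force: [-0.3, -0.3, -0.0]
grip_width: 0.0697
grip_force: 0.0
```

Request:
move_arm --moves "-0.3 -0.4 0 0 0 0 0.8; -0.53 -0.78 0 0 0 0 0.8; -0.53 -0.78 0 0 0 0 0.8"

```text
time: 25.9
position: [0.5116, 0.2899, 0.1986]
tool_rot: [0.002, 1.0, -0.001, -0.001]
ft_force: [-0.3, 0.0, 0.5]
grip_width: 0.0695
grip_force: 0.0
```

Request:
move_arm --moves "-0.3 -0.4 0 0 0 0 0.8; -0.53 -0.78 0 0 0 0 0.8; -0.53 -0.78 0 0 0 0 0.8"

```text
time: 26.2
position: [0.5648, 0.2121, 0.1988]
tool_rot: [0.003, 1.0, -0.001, -0.0]
ft_force: [0.4, 0.6, -0.0]
grip_width: 0.0693
grip_force: 0.0
```

Request:
move_arm --moves "-0.3 -0.4 0 0 0 0 0.8; -0.53 -0.78 0 0 0 0 0.8; -0.53 -0.78 0 0 0 0 0.8; -0.53 -0.78 0 0 0 0 0.8; -0.53 -0.78 0 0 0 0 0.8"

```text
time: 26.7
position: [0.6138, 0.1396, 0.1994]
tool_rot: [-0.0, 1.0, 0.0, -0.002]
ft_force: [-0.2, -0.0, 0.2]
grip_width: 0.0694
grip_force: 0.0
```

Run:
```python
from d import *
go(.670,.060,.15)
for n in ['wrist','scene','side']:
  c=robot.camera(n)
  for k,z in [('red',.096),('blue',.107)]:
    for cc,st,m in blobs(mask(c['image'],k),25):
        p=plane(c,*cc,z)
        if .38<p[0]<.75 and -.02<p[1]<.45: print(n,k,cc,st,p.round(4))
```

```text
t 26.7 pos [0.6138 0.1396 0.1994] yaw 90.1 tilt 0.21 w 0.0694 gf 0.0 F [-0.2 -0.   0.2] need [-0.563 -0.797  0.491]
wrist red [156.3, 115.0] [150, 111, 13, 9, 91] [0.5484 0.0626]
scene red [215.2, 181.9] [210, 177, 12, 11, 104] [0.4549 0.3756]
scene red [275.8, 235.2] [266, 225, 20, 21, 314] [0.4533 0.1761]
scene blue [246.8, 149.7] [242, 145, 10, 10, 35] [0.5745 0.4098]
scene blue [393.0, 210.9] [387, 205, 14, 16, 152] [0.6685 0.0636]
side red [291.0, 143.7] [286, 140, 11, 9, 75] [0.4392 0.1216]
side red [289.2, 193.5] [284, 190, 11, 8, 73] [0.4559 0.3709]
side blue [214.1, 130.9] [210, 128, 9, 7, 54] [0.6695 0.0554]
```

Small bottle stands in its well (0.455,0.3735). On to the tube.

Request:
move_arm --moves "-0.3 -0.4 0 0 0 0 1; -0.56 -0.8 0 0 0 0 1; -0.56 -0.8 0 0 0 0 1; -0.56 -0.8 0 0 0 0 1; -0.56 -0.8 0 0 0 0 1; -0.56 -0.8 0 0 0 0 1; -0.56 -0.8 0 0 0 0 1"

```text
time: 27.55
position: [0.6711, 0.0591, 0.2007]
tool_rot: [-0.001, 1.0, -0.0, -0.0]
ft_force: [0.4, -0.6, -0.1]
grip_width: 0.0867
grip_force: 0.0
```

Run:
```python
from d import *
c=robot.camera('wrist')
for cc,st,m in blobs(mask(c['image'],'blue'),25): print(cc,st,plane(c,*cc,.107).round(4),plane(c,*cc,.114).round(4))
go(.6695,.060,.1)
```

```text
[258.4, 197.3] [238, 177, 42, 42, 1350] [0.6686 0.0601] [0.6667 0.0601]
t 27.6 pos [0.6712 0.059  0.2007] yaw 90.1 tilt 0.01 w 0.0869 gf 0.0 F [ 1.3  0.5 -0.8] need [0.017 0.011 1.007]
```

Request:
move_arm --moves "0.03 0.01 0.4 0 0 0 1; 0.03 0.01 0.8 0 0 0 1; 0.03 0.01 1 0 0 0 1; 0.03 0.01 1 0 0 0 1; 0.03 0.01 1 0 0 0 1; 0.03 0.01 1 0 0 0 0.3; 0.03 0.01 1 0 0 0 0.3; 0.03 0.01 1 0 0 0 0.3; 0.03 0.01 1 0 0 0 0.3; 0.03 0.01 1 0 0 0 0.3; 0.03 0.01 1 0 0 0 0; 0.03 0.01 1 0 0 0 0" --squeeze 15

```text
time: 28.8
position: [0.6686, 0.0592, 0.1006]
tool_rot: [0.0, 1.0, 0.0, 0.0]
ft_force: [-0.2, 0.5, -0.2]
grip_width: 0.0389
grip_force: 0.0
```

Request:
move_arm --moves "0 0 0 0 0 0 0; 0 0 0 0 0 0 0; 0 0 0 0 0 0 0; 0 0 0 0 0 0 0; 0 0 0 0 0 0 0; 0 0 -0.1 0 0 0 0; 0 0 -0.3 0 0 0 0; 0 0 -0.6 0 0 0 0; 0 0 -0.9 0 0 0 0; 0 0 -1 0 0 0 0; 0 0 -1 0 0 0 0; 0 0 -1 0 0 0 0"

```text
time: 30.0
position: [0.6677, 0.0593, 0.1996]
tool_rot: [-0.0, 1.0, 0.0, -0.001]
ft_force: [-0.2, -0.0, -1.0]
grip_width: 0.0338
grip_force: 15.0
```

Run:
```python
from d import *
go(.5453,.387,.2)
c=robot.camera('side'); cv2.imwrite('pics/d5.png',cv2.resize(c['image'][90:250,150:330,::-1],None,fx=3.7,fy=3.7,interpolation=cv2.INTER_CUBIC))
```

```text
t 30.0 pos [0.6677 0.0593 0.1996] yaw 90.0 tilt 0.1 w 0.0338 gf 15.0 F [-0.2 -0.  -1. ] need [ 1.224e+00  3.277e+00 -1.000e-03]
```

View pics/d5.png

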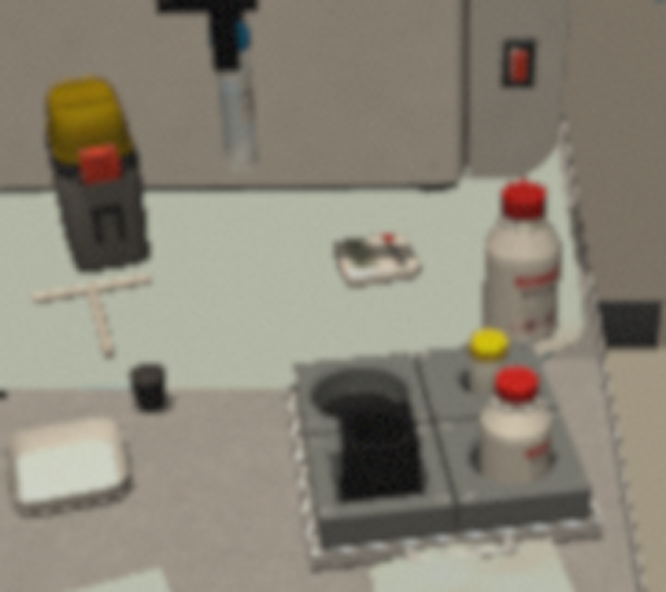

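The side view shows the tube held upright (crop (235,110)). The small bottle, pot and sleeve are well seated. I'll measure the sleeve's position before inserting.

Run:
```python
from d import *
for n,b in [('scene',(222,150,262,200))]:
    c=robot.camera(n); im=c['image']; m=(im.max(2)<40).astype(np.uint8); z=np.zeros_like(m); x0,y0,x1,y1=b; z[y0:y1,x0:x1]=m[y0:y1,x0:x1]
    for cc,st,mm in blobs(z,150):
        h=cv2.convexHull(cv2.findContours(mm,0,1)[0][0]); a=cv2.approxPolyDP(h,1.5,True)[:,0]; print(st,a.tolist())
        # expected silhouette of the sleeve at the fit pose, for comparison
        y=np.radians(9.5); X=np.array([np.cos(y),np.sin(y)]); Y=np.array([-X[1],X[0]])
        for p0 in [np.array([.5445,.3865])]:
            for s in [(-1,-1),(1,-1),(1,1),(-1,1)]: p=p0+.024*(s[0]*X+s[1]*Y); print(s,proj(c,[*p,.074]).round(1),proj(c,[*p,.038]).round(1))
```

```text
[230, 163, 28, 30, 583] [[241, 163], [256, 170], [257, 181], [245, 192], [230, 184], [230, 171]]
(-1, -1) [244.5 179.6] [244.7 190.8]
(1, -1) [257.6 169.4] [257.5 180.6]
(1, 1) [242.6 161.3] [242.9 172.4]
(-1, 1) [229.3 171. ] [230.  182.2]
```

Request:
move_arm --moves "0 0.1 -0.25 0 0 0 0; 0.2 0.4 -0.5 0 0 0 0; 0.41 0.77 -0.5 0 0 0 0; 0.41 0.77 -0.5 0 0 0 0"

```text
time: 30.5
position: [0.624, 0.1405, 0.2498]
tool_rot: [-0.002, 1.0, 0.001, -0.002]
ft_force: [-0.4, -0.2, -0.6]
grip_width: 0.0341
grip_force: 15.0
```

Request:
move_arm --moves "0.2 0.4 0 0 0 0 0; 0.41 0.77 0 0 0 0 0; 0.41 0.77 0 0 0 0 0"

```text
time: 30.8
position: [0.5827, 0.2169, 0.2486]
tool_rot: [-0.002, 1.0, 0.001, -0.003]
ft_force: [-0.1, -0.6, -1.0]
grip_width: 0.0335
grip_force: 15.0
```

Request:
move_arm --moves "0.2 0.4 0 0 0 0 0; 0.38 0.7 0 0 0 0 0; 0.41 0.77 0 0 0 0 0; 0.41 0.77 0 0 0 0 0; 0.41 0.77 0 0 0 0 0; 0.41 0.77 0 0 0 0 0"

```text
time: 31.4
position: [0.5466, 0.2887, 0.2501]
tool_rot: [0.001, 1.0, -0.0, -0.0]
ft_force: [0.2, 0.2, 0.4]
grip_width: 0.0341
grip_force: 15.0
```

Run:
```python
from d import *
c=robot.camera('wrist'); go(.5437,.386,.119)
pickle.dump(c,open('w6.pkl','wb')); print(proj(c,[.5437,.386,.074]))
cv2.imwrite('pics/w6.png',np.clip(c['image'][100:300,150:450,::-1].astype(float)*2.5,0,255).repeat(2,0).repeat(2,1).astype(np.uint8))
```

```text
t 31.45 pos [0.5465 0.2888 0.2502] yaw 89.9 tilt 0.03 w 0.0339 gf 15.0 F [-1.  -1.  -0.9] need [0.03  0.973 1.312]
[351.5694639  175.59035213]
```

View pics/w6.png

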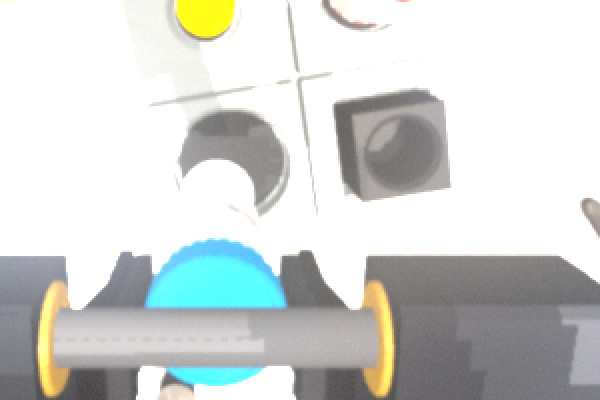

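The bore is centred at crop (402,151), pixel (351,175.5), against a prediction of (351.6,175.6), so the sleeve is at (0.5437,0.386). I'll also check where the tube's foot hangs (around crop (218,190)).

Run:
```python
from d import *
c=pickle.load(open('w6.pkl','rb'))
for z,r in [(.15,.0145),(.26,.017)]:
    e=np.array([proj(c,[.5465+r*np.cos(a),.2888+r*np.sin(a),z]) for a in np.linspace(0,2*np.pi,40)]); e=(e-[150,100])*2
    print(z,e.min(0).round(0),e.max(0).round(0),((proj(c,[.5465,.2888,z])-[150,100])*2).round(1))
```

```text
0.15 [179. 161.] [250. 230.] [214.5 196.1]
0.26 [142. 253.] [285. 383.] [213.6 319.5]
```

Request:
move_arm --moves "0.03 0.4 0 0 0 0 0; 0.03 0.8 0 0 0 0 0; 0.03 0.96 0 0 0 0 0; 0.03 0.96 0 0 0 0 0; 0.03 0.96 0.3 0 0 0 0; 0.03 0.96 0.6 0 0 0 0; 0.03 0.96 0.65 0 0 0 0; 0.03 0.96 0.65 0 0 0 0; 0.03 0.96 0.65 0 0 0 0; 0.03 0.96 0.65 0 0 0 0"

```text
time: 32.45
position: [0.5439, 0.3863, 0.1875]
tool_rot: [0.0, 1.0, 0.001, 0.002]
ft_force: [-0.5, -0.5, -0.6]
grip_width: 0.0337
grip_force: 15.0
```

Run:
```python
from d import *
go(.5437,.385,.1186)
```

```text
t 32.45 pos [0.5439 0.3863 0.1875] yaw 90.0 tilt 0.2 w 0.0337 gf 15.0 F [-0.5 -0.5 -0.6] need [ 0.004 -0.014  0.689]
```

Request:
move_arm --moves "0 -0.01 0.1 0 0 0 0; 0 -0.01 0.15 0 0 0 0; 0 -0.01 0.2 0 0 0 0; 0 -0.01 0.25 0 0 0 0; 0 -0.01 0.3 0 0 0 0; 0 -0.01 0.3 0 0 0 0"

```text
time: 33.05
position: [0.542, 0.3849, 0.1544]
tool_rot: [-0.0, 1.0, -0.0, -0.001]
ft_force: [-0.4, -0.5, -0.7]
grip_width: 0.0339
grip_force: 15.0
```

Run:
```python
from d import *
go(.5437,.385,.1186)
```

```text
t 33.05 pos [0.542  0.3849 0.1544] yaw 90.0 tilt 0.12 w 0.0339 gf 15.0 F [-0.4 -0.5 -0.7] need [-0.018  0.001  0.358]
```

No contact force and it is 30 mm into the bore; lower to the floor.

Request:
move_arm --moves "-0.01 0 0.1 0 0 0 0; -0.01 0 0.18 0 0 0 0; -0.01 0 0.25 0 0 0 0; -0.01 0 0.3 0 0 0 0; -0.01 0 0.33 0 0 0 0; -0.01 0 0.35 0 0 0 0; -0.01 0 0.35 0 0 0 0"

```text
time: 33.75
position: [0.5435, 0.3852, 0.1203]
tool_rot: [-0.0, 1.0, -0.0, -0.0]
ft_force: [-0.8, 0.7, -1.3]
grip_width: 0.0337
grip_force: 15.0
```

Request:
move_arm --moves "0 0 0 0 0 0 0.6; 0 0 0 0 0 0 0.6; 0 0 0 0 0 0 0.6; 0 0 0 0 0 0 0.6; 0 0 0 0 0 0 0.6; 0 0 -0.2 0 0 0 0.6; 0 0 -0.5 0 0 0 0.6; 0 0 -0.9 0 0 0 0.6; 0 0 -0.9 0 0 0 0.6; 0 0 -0.9 0 0 0 0.6"

```text
time: 34.75
position: [0.5441, 0.3854, 0.2119]
tool_rot: [-0.0, 1.0, 0.001, 0.001]
ft_force: [-0.3, -0.4, -0.9]
grip_width: 0.0521
grip_force: 0.0
```

Run:
```python
from d import *
go(.441,.1625,.2)
for n in ['wrist','scene','side']:
  c=robot.camera(n)
  for k,z in [('red',.1165),('blue',.125)]:
    for cc,st,m in blobs(mask(c['image'],k),25):
        p=plane(c,*cc,z)
        if .38<p[0]<.75 and -.02<p[1]<.45: print(n,k,cc,st,p.round(4))
```

```text
t 34.75 pos [0.5441 0.3854 0.2119] yaw 90.0 tilt 0.15 w 0.0521 gf 0.0 F [-0.3 -0.4 -0.9] need [ 1.031 -2.229  0.114]
wrist red [242.0, 83.6] [225, 66, 35, 36, 1001] [0.4571 0.3747]
wrist blue [257.7, 202.0] [236, 180, 45, 45, 1571] [0.5437 0.3861]
scene red [215.2, 181.9] [210, 177, 12, 11, 97] [0.4426 0.3562]
scene red [275.8, 235.0] [266, 225, 20, 21, 309] [0.4414 0.1644]
scene red [268.2, 264.2] [262, 260, 14, 8, 25] [0.3872 0.1253]
scene blue [243.1, 152.9] [236, 145, 16, 15, 142] [0.5453 0.3874]
side red [291.1, 143.7] [286, 140, 11, 9, 79] [0.4414 0.1602]
side red [289.3, 193.6] [285, 190, 10, 8, 69] [0.4575 0.4002]
side blue [251.1, 187.7] [246, 183, 13, 10, 83] [0.5447 0.388 ]
```

Tube stands in the sleeve (cap at (0.544,0.387)). Last is the large bottle.

Request:
move_arm --moves "0.15 -0.35 0 0 0 0 0.8; 0.34 -0.74 0 0 0 0 0.8; 0.34 -0.74 0 0 0 0 0.8"

```text
time: 35.2
position: [0.5042, 0.3066, 0.2077]
tool_rot: [0.001, 1.0, -0.003, -0.005]
ft_force: [0.7, 0.6, -0.1]
grip_width: 0.0666
grip_force: 0.0
```

Request:
move_arm --moves "0.15 -0.35 0 0 0 0 0.8; 0.34 -0.74 0 0 0 0 0.8; 0.34 -0.74 0 0 0 0 0.8"

```text
time: 35.5
position: [0.4714, 0.2338, 0.2088]
tool_rot: [0.001, 1.0, -0.002, -0.004]
ft_force: [-0.1, 0.2, -0.0]
grip_width: 0.0692
grip_force: 0.0
```

Request:
move_arm --moves "0.15 -0.35 0 0 0 0 0.8; 0.34 -0.74 0 0 0 0 0.8; 0.34 -0.74 0 0 0 0 0.8; 0.34 -0.74 0 0 0 0 0.8; 0.34 -0.74 0 0 0 0 0.8; 0.34 -0.74 0 0 0 0 0.8"

```text
time: 36.1
position: [0.4426, 0.1643, 0.2105]
tool_rot: [-0.001, 1.0, 0.0, 0.0]
ft_force: [0.2, 0.2, -0.8]
grip_width: 0.0698
grip_force: 0.0
```

Run:
```python
from d import *
c=robot.camera('wrist'); go(.441,.162,.117)
for cc,st,m in blobs(mask(c['image'],'red'),25): print(cc,st,plane(c,*cc,.1165).round(4))
```

```text
t 36.15 pos [0.4424 0.1642 0.2105] yaw 90.1 tilt 0.04 w 0.0695 gf 0.0 F [-0.4 -0.1 -0. ] need [ 0.015 -0.022  0.935]
[254.4, 182.8] [244, 179, 19, 8, 89] [0.4287 0.1622]
[269.8, 191.5] [264, 185, 13, 13, 123] [0.4356 0.1743]
[500.4, 210.0] [488, 194, 24, 31, 625] [0.4506 0.3577]
[261.6, 206.5] [248, 204, 29, 5, 113] [0.4479 0.1679]
[254.3, 219.1] [242, 217, 26, 6, 105] [0.4585 0.1621]
```

Run:
```python
from d import *
c=robot.camera('wrist'); h=cv2.cvtColor(c['image'],cv2.COLOR_RGB2HSV).astype(int)
m=(((h[...,0]<10)|(h[...,0]>170))&(h[...,1]>150)&(h[...,2]>35)).astype(np.uint8); m=cv2.morphologyEx(m,cv2.MORPH_CLOSE,np.ones((5,5)))
for cc,st,mm in blobs(m,200):
    u,v=st[0]+st[2]/2-.5,st[1]+st[3]/2-.5; print(cc,st,plane(c,*cc,.1165).round(4),plane(c,u,v,.12).round(4))
```

```text
[256.1, 200.4] [235, 179, 43, 44, 1490] [0.4426 0.1635] [0.4417 0.1634]
[497.5, 209.1] [481, 194, 31, 32, 828] [0.4495 0.3552] [0.4488 0.3513]
```

Request:
move_arm --moves "0 -0.01 0.4 0 0 0 0.8; 0 -0.01 0.8 0 0 0 0.8; 0 -0.01 0.94 0 0 0 0.8; 0 -0.01 0.94 0 0 0 0.8; 0 -0.01 0.94 0 0 0 0.8; 0 -0.01 0.94 0 0 0 0; 0 -0.01 0.94 0 0 0 0; 0 -0.01 0.94 0 0 0 0; 0 -0.01 0.94 0 0 0 0; 0 -0.01 0.94 0 0 0 0; 0 -0.01 0.94 0 0 0 0; 0 -0.01 0.94 0 0 0 0" --squeeze 40

```text
time: 37.4
position: [0.4419, 0.1622, 0.1169]
tool_rot: [0.0, 1.0, 0.0, 0.0]
ft_force: [-0.3, 0.2, 3.7]
grip_width: 0.0366
grip_force: 40.0
```

Request:
move_arm --moves "0 0 0 0 0 0 0; 0 0 0 0 0 0 0; 0 0 0 0 0 0 0; 0 0 0 0 0 0 0; 0 0 -0.1 0 0 0 0; 0 0 -0.3 0 0 0 0; 0 0 -0.3 0 0 0 0; 0 0 -0.3 0 0 0 0"

```text
time: 38.2
position: [0.4416, 0.1622, 0.1466]
tool_rot: [-0.0, 1.0, 0.0, 0.0]
ft_force: [-0.9, -0.7, -0.6]
grip_width: 0.0359
grip_force: 40.0
```

Run:
```python
from d import *
go(.5602,.2982,.117)
c=robot.camera('scene'); cv2.imwrite('pics/s7.png',cv2.resize(c['image'][140:300,190:390,::-1],None,fx=3.5,fy=3.5,interpolation=cv2.INTER_CUBIC))
```

```text
t 38.2 pos [0.4416 0.1622 0.1466] yaw 90.0 tilt 0.03 w 0.0359 gf 40.0 F [-0.9 -0.7 -0.6] need [-1.186  1.36   0.297]
```

View pics/s7.png

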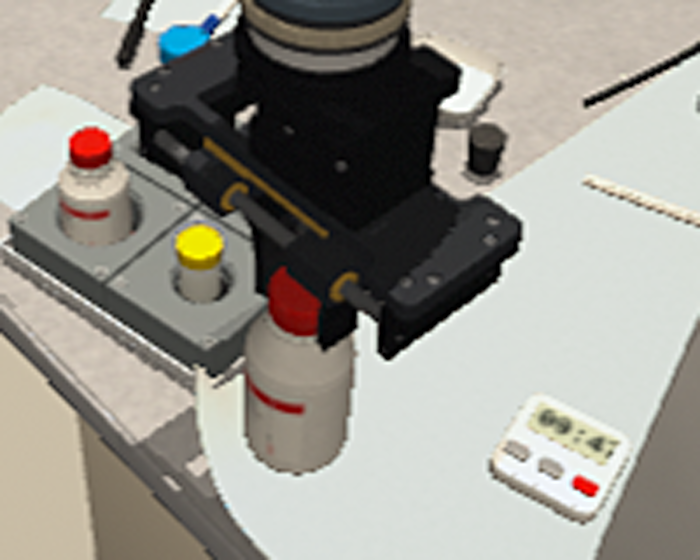

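The large bottle hangs upright from its cap (crop (300,370)), and the timer is untouched. I'll lift it clear and carry it to the large well.

Request:
move_arm --moves "0 0 -0.3 0 0 0 0; 0 0 -0.6 0 0 0 0; 0 0 -0.9 0 0 0 0; 0 0 -0.9 0 0 0 0"

```text
time: 38.65
position: [0.4438, 0.1625, 0.2391]
tool_rot: [-0.0, 1.0, 0.0, 0.003]
ft_force: [0.1, -0.2, -1.1]
grip_width: 0.0363
grip_force: 40.0
```

Request:
move_arm --moves "-0.1 0.1 0 0 0 0 0; -0.25 0.3 0 0 0 0 0; -0.45 0.5 0 0 0 0 0; -0.59 0.68 0 0 0 0 0; -0.59 0.68 0 0 0 0 0"

```text
time: 39.15
position: [0.5023, 0.2325, 0.2341]
tool_rot: [-0.001, 1.0, 0.0, -0.0]
ft_force: [-0.1, -0.4, -2.6]
grip_width: 0.0357
grip_force: 40.0
```

Request:
move_arm --moves "-0.15 0.2 0 0 0 0 0; -0.35 0.4 0 0 0 0 0; -0.5 0.58 0 0 0 0 0; -0.59 0.68 0 0 0 0 0; -0.59 0.68 0 0 0 0 0; -0.59 0.68 0 0 0 0 0; -0.59 0.68 0.3 0 0 0 0; -0.59 0.68 0.5 0 0 0 0; -0.59 0.68 0.5 0 0 0 0; -0.59 0.68 0.5 0 0 0 0; -0.59 0.68 0.5 0 0 0 0"

```text
time: 40.25
position: [0.5602, 0.2982, 0.1878]
tool_rot: [0.0, 1.0, 0.0, 0.001]
ft_force: [1.0, 0.1, -1.5]
grip_width: 0.0361
grip_force: 40.0
```

Run:
```python
from d import *
go(.5602,.2982,.131)
```

```text
t 40.25 pos [0.5602 0.2982 0.1878] yaw 90.0 tilt 0.12 w 0.0361 gf 40.0 F [ 1.   0.1 -1.5] need [0.001 0.    0.568]
```

Request:
move_arm --moves "0 0 0.15 0 0 0 0; 0 0 0.25 0 0 0 0; 0 0 0.33 0 0 0 0; 0 0 0.4 0 0 0 0; 0 0 0.46 0 0 0 0; 0 0 0.51 0 0 0 0; 0 0 0.55 0 0 0 0; 0 0 0.56 0 0 0 0; 0 0 0.56 0 0 0 0"

```text
time: 41.15
position: [0.5598, 0.2982, 0.131]
tool_rot: [-0.0, 1.0, 0.0, 0.0]
ft_force: [0.6, -0.5, 0.0]
grip_width: 0.0362
grip_force: 40.0
```

Run:
```python
from d import *
go(.5602,.2982,.131)
```

```text
t 41.15 pos [0.5598 0.2982 0.131 ] yaw 90.0 tilt 0.03 w 0.0362 gf 40.0 F [ 0.6 -0.5  0. ] need [-0.004 -0.    -0.   ]
```

On the floor; release, rise and step away, then check everything.

Request:
move_arm --moves "0 0 0 0 0 0 0.65; 0 0 0 0 0 0 0.65; 0 0 0 0 0 0 0.65; 0 0 0 0 0 0 0.65; 0 0 0 0 0 0 0.65; 0 0 -0.3 0 0 0 0.65; 0 0 -0.7 0 0 0 0.65; 0 0 -1 0 0 0 0.65; 0 0 -1 0 0 0 0.65; 0 0 -1 0 0 0 0.65"

```text
time: 42.15
position: [0.5597, 0.2983, 0.2313]
tool_rot: [-0.0, 1.0, 0.0, 0.001]
ft_force: [1.2, 0.1, -0.5]
grip_width: 0.0563
grip_force: 0.0
```

Request:
move_arm --moves "0 -0.3 -0.3 0 0 0 0.65; 0 -0.7 -0.6 0 0 0 0.65; 0.3 -1 -0.6 0 0 0 0.65; 0.3 -1 -0.6 0 0 0 0.65; 0.3 -1 -0.6 0 0 0 0.65; 0.3 -1 -0.6 0 0 0 0.65; 0.3 -1 -0.6 0 0 0 0.65; 0.3 -1 -0.6 0 0 0 0.65"

```text
time: 42.95
position: [0.53, 0.199, 0.29]
tool_rot: [-0.001, 1.0, 0.0, -0.0]
ft_force: [-0.2, -0.1, 0.4]
grip_width: 0.0567
grip_force: 0.0
```

Run:
```python
from d import *
go(.56,.3,.3)
T=dict(large=(.5602,.2982,.1305),small=(.4565,.3721,.096),pot=(.4714,.2834,.066),tube=(.5453,.387,.125))
for n in ['scene','side']:
  c=robot.camera(n); h=cv2.cvtColor(c['image'],cv2.COLOR_RGB2HSV).astype(int)
  M=dict(red=(((h[...,0]<10)|(h[...,0]>170))&(h[...,1]>150)&(h[...,2]>60)).astype(np.uint8),yellow=mask(c['image'],'yellow'),blue=mask(c['image'],'blue'))
  for nm,k in [('large','red'),('small','red'),('pot','yellow'),('tube','blue')]:
    for cc,st,m in blobs(M[k],25):
        p=plane(c,*cc,T[nm][2])
        if np.hypot(*(p-T[nm][:2]))<.03: print(n,nm,cc,st,p.round(4),'fit',T[nm][:2])
  if n=='scene': a=c['image'][140:300,190:390,::-1]
  else: b=c['image'][125:285,150:350,::-1]
cv2.imwrite('pics/fin.png',cv2.resize(np.hstack([a,b]),None,fx=2,fy=2,interpolation=cv2.INTER_CUBIC))
```

```text
t 42.95 pos [0.53  0.199 0.29 ] yaw 90.1 tilt 0.03 w 0.0567 gf 0.0 F [-0.2 -0.1  0.4] need [-0.301  1.01  -0.1  ]
scene large [273.4, 167.4] [266, 160, 16, 16, 219] [0.5584 0.299 ] fit (0.5602, 0.2982)
scene small [215.4, 182.0] [210, 177, 12, 11, 115] [0.4551 0.3751] fit (0.4565, 0.3721)
scene pot [246.5, 210.2] [240, 204, 14, 13, 134] [0.4705 0.2859] fit (0.4714, 0.2834)
scene tube [243.0, 152.5] [235, 144, 17, 16, 156] [0.5461 0.3887] fit (0.5453, 0.387)
side large [246.3, 165.0] [240, 160, 13, 11, 123] [0.5597 0.2962] fit (0.5602, 0.2982)
side small [289.1, 193.3] [284, 189, 11, 9, 83] [0.4561 0.3701] fit (0.4565, 0.3721)
side pot [281.7, 183.1] [277, 180, 10, 7, 63] [0.4705 0.2816] fit (0.4714, 0.2834)
side tube [251.5, 186.6] [245, 182, 14, 11, 121] [0.5439 0.3835] fit (0.5453, 0.387)
```

View pics/fin.png

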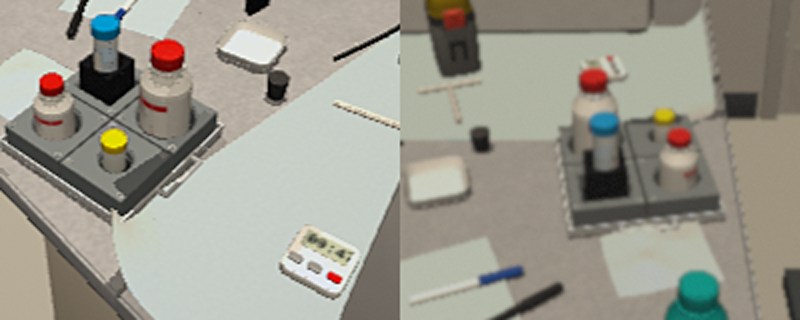

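Both views show all five items upright in their wells: tube in sleeve at (105,55), large bottle (167,90), small bottle (52,105), pot (113,150). Cap positions are within 3–4 mm of the well axes in both views, and the timer is where it was.

```bash
python3 -c "
from rig import robot
print(robot.hand_in())"
```

```text
the job is handed in; nothing more can be done
None
```

The tray is loaded and handed in at about 43 s: both bottles, the pot, the sleeve and the tube stand upright in their own wells, and the timer was not moved; the hand-in returned no verdict.

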